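# Open the child-safe bead canister

### The job

Open the child-safe canister of beads that stands in the middle of the turntable: lightly squeeze the two tabs of its cap together and, keeping them squeezed, turn the cap anticlockwise until you feel it come up against its stop, then lift it straight off and leave it lying right way up in the middle of the grey dish. Do not drag the turntable round or wrench the cap against the canister, and leave the dish, the jar, the abacus and the rings where they are.

Things in the scene. Friction and masses are not known exactly. Their poses are not given: they have to be found in the camera images.
- cap: White child-safe bayonet cap on the canister: round, 46 mm across, 25 mm high, about 65 g, with two upright spring tabs at its +x and -x. Origin at the centre of its lower edge, on which it stands when off; z up. Tabs free, it is locked both ways. With both tabs squeezed it turns freely anticlockwise (seen from above) to a hard stop. It has 1.2 mm play sideways and 1.5 mm up and down.
- cap_grip (a point): Point on the cap's axis midway between the tabs, 32 mm above the cap's origin (7 mm above its top): a good height for the squeeze, axes as the cap's. Fingers must close along the cap's x. A notched collar 61 mm across surrounds the cap's foot, its top 6 mm above the cap's origin: keep fingertips more than 9 mm above that origin.
- tab_a_face (a point): Outer face of the tab at the cap's +x: a flat upright plate 18 mm wide (along the cap's y), 3 mm thick, from 8 to 42 mm above the cap's origin; this point is 32 mm up, mid-width. Both tabs free: 61 mm over their outer faces. Each slides straight in by 4.3 mm (52 mm over both) against a spring, 3 N at first, 9 N at the end.
- tab_b_face (a point): The same for the tab at the cap's -x. A foot under each tab sits in a notch of the collar and locks the cap; it is clear once its tab is in by 3 mm, so both must be: 55 mm or less over both, best fully in. A grip of 20 to 30 N is plenty; a hard one off the cap's centre, or pushing down as the fingers close, jams the cap on the neck.
- canister: Clear plastic canister of orange beads, 72 mm across, fixed upright in the hub at the turntable's centre. Origin at the centre of its underside, z up, x along the line of the two notches that hold the tabs. Shoulder at 100 mm; the closed cap's origin lies 101 mm above this origin. The neck is hidden in the cap.
- neck_rim (a point): Centre of the neck's rim, 122 mm above the canister's origin; neck 32 mm across, with two hidden lugs. How far the cap turns to its stop differs and cannot be seen: 0.7 to 1.45 rad from the start. The lugs hold the cap down except in the last 0.12 rad before the stop; there it lifts straight off, clear after 23 mm.
- turntable (a joint): Turn of the pale ash lazy-susan turntable (470 mm across, its top 36 mm above the table) on its base, rad, 0 at the start, anticlockwise positive. Its stiff bearing holds still up to a torque of about 0.6 N m and gives way above that; the squeezed cap turns with under 0.1 N m, so 0.2 to 0.3 N m tells its stop.
- dish: Shallow round dish of plain grey ceramic, loose on the turntable to one side of the canister (the jar is on the other side), 148 mm across the rim, 26 mm high, 350 g. Origin at the centre of its underside; flat inner floor 6 mm above the origin and about 94 mm across; wall 4 mm, sloping outwards.
- jar: Closed clear jar with a plain round white screw lid without tabs, 66 mm across and 92 mm high, loose on the turntable. Origin at the centre of its underside. Bystander.
- abacus: Compact beech abacus, 160 mm long (its y), 46 mm deep, 120 mm high, standing loose on the turntable behind the canister. Origin at the centre of its underside. Bystander.
- ring_a: Pink rubber counting ring, 52 mm across, 11 mm high, lying loose on the turntable on the robot's side. Origin at the centre of its underside. Bystander.
- ring_b: A second such ring next to the first. Bystander.
There are look-alikes about, which are no part of the job. There is more than one size of the cap; the one meant has the size given above. What is shaped like the dish but green is not meant.

How it is judged:
By the outcome, as a careful person would: the job done as asked, in the order asked, and still so for the second after the job is handed in, with the robot touching nothing.
It also fails if it takes over 72 s, if anything falls off the work surface, if the arm or the gripper's body presses on something with over 40 N, if the wrist force passes 120 N, or if a joint passes its speed limit or range.

### The arm

A 6-joint arm with a two-finger parallel gripper is mounted at the origin on the work surface. World frame = base frame: x ahead of the robot, y to its left, z up, the work surface at z = 0. Lengths are in mm, angles in degrees, forces in N, time in s.
With the tool pointing down it reaches from about 350 to 875 mm from the base axis. Payload 15.5 kg.
Tool frame: the origin (TCP) lies at the very end of the fingers, on their centre line; the grasp point (between the pads) lies 19 mm behind it; z points along the fingers, y is the line along which they close (so a half turn about z gives the same grasp; the last joint's range is limited). The gripper opens to 85 mm and grips with 20 to 120 N. Pads are 22 mm wide; open, the fingers measure 114 mm over their backs; the gripper's body (76 mm by 85 mm) begins 54 mm behind the grasp point. The pads swing forward as they close: fully open they stand 13 mm farther back than shut.
Start: joints at [-73.883, 28.281, 77.091, -0, 74.628, -5.472], TCP at [229.968, -581.155, 231.277] pointing down, gripper open.
Joint ranges: [-166.48, 166.48], [-47.26, 123.95], [12.59, 153.08], [-70.14, 250.14], [6.76, 159.57], [-176.63, 176.63]. Speed limits (degrees/s): [108.29, 108.29, 147.25, 172.46, 172.46, 172.46].

### API

Orientations are given as [roll, pitch, yaw] about the fixed x, y, z axes, in that order (R = Rz(yaw) Ry(pitch) Rx(roll)).
In Python, from workcell import robot, eyes, workorder gives the robot as it stands.
- The arm moves only by the tool drive_tool, never from a script. Its argument "series" is a list of rows, each an object with "linear": the shift along the world's x, y, z in mm, a list of three; "twist": the turn about the world's z in rad. In form: [{"linear": [tx, ty, tz], "twist": twist}, ...]. A call has 1 to 12 rows; each row is the pose to reach, as a shift and turn from the pose commanded when the call began; what a row does not reach only later rows make up. A row lasts 1/12 s, in which the tool goes at most 41.7 mm and 7.16 degrees, less where a joint would pass 70% of its speed; a pose out of reach is approached as far as the arm can. A call with a gripper value outside its range is refused whole. "fingers" is the closure, from -1 (fully open) to 1 (shut), set as the call begins (left out, the last holds). The fingers move at their own pace and stop on an object; "newtons" is the grip in N (left out, the last holds). Time passes only in rows, so rows that repeat a pose let the fingers close. It gives the time, the measured TCP pose, the force, the opening and the grip force at its end, in the units of the state.
- robot.read_state(): the state, without advancing time (a new reading comes with each control period).
- eyes.camera(name): name is "side" or "top" or "wrist"; returns a dict with "pixels" (384x512x3 uint8, red, green, blue), "fov_y" (degrees; the focal length in pixels is half the picture's height over the tangent of half this angle, whatever the lens; pixels are square), "cx", "cy" (the principal point, pixels), "k1" (the pictures are not rectified: a ray, as slopes to the right and down, at radius r is drawn at 1 + k1 r^2 times it, then the intrinsics apply), "world_to_cam" (4x4, takes a point from world to camera coordinates). Camera axes: x right, y down, z forward; pixel columns grow to the right and rows downward; lengths in mm; the calibration is good to about 2 mm. A picture is of the moment at which its call begins. There is no depth.
- workorder.finish_job(): hands the job in; it is judged then, once.
The state is a dict: "time_s": time; "qpos": joint angles; "joint_vel": joint speeds; "effort": joint torques, N m; "tool_pos": TCP position; "eef_rot": TCP orientation; "contact_force": force on the tool from outside, world axes, zero at the start; "wrist_torque": the same for the moment, N m; "width": opening from 0.0 (shut) to 1.0 (fully open); "finger_force": force on a finger pad.
Only numpy, scipy, OpenCV 4.12 (cv2) and the standard library are available. Lean on these libraries where they do the work, as an engineer would, in place of code of your own. Each camera call takes 0.05 s, during which the arm holds its last target. There are 200 camera calls.

## Working session

There is one attempt and no reset: what is moved stays moved. The work goes in short steps, Python scripts to look and compute and a tool call to move; the robot and the scene stay as the last step left them, time stands still between calls to the robot, and variables do not carry over. Pictures are saved under pics/ and viewed, at most 10 in all, crops included, and the job is handed in when it is done.

Besides the shell and the picture viewer there is one more tool, called after "Emit:" by a JSON object that holds its "api" and its "payload". drive_tool: Moves the arm, as the interface text tells. Its arguments: {"type":"object","properties":{"series":{"type":"array","items":{"type":"object","properties":{"linear":{"type":"array","items":{"type":"number"}},"twist":{"type":"number"}}}},"fingers":{"type":"number"},"newtons":{"type":"number"}},"required":["series"]}

```bash
mkdir -p pics
cat > h.py <<'E'
import numpy as np, cv2
from workcell import robot, eyes, workorder
def snap(n,f):
    c=eyes.camera(n); cv2.imwrite(f'pics/{f}.png',c['pixels'][:,:,::-1])
    np.save(f'pics/{f}.npy',{k:v for k,v in c.items()},allow_pickle=True); return c
def load(f): return np.load(f'pics/{f}.npy',allow_pickle=True).item()
def K(c):
    f=192/np.tan(np.radians(c['fov_y'])/2); return f
def proj(c,P):
    P=np.atleast_2d(P); T=np.array(c['world_to_cam']); q=P@T[:3,:3].T+T[:3,3]
    s=q[:,:2]/q[:,2:]; r2=(s**2).sum(1,keepdims=True); s=s*(1+c['k1']*r2)
    return s*K(c)+[c['cx'],c['cy']]
def ray(c,uv):
    d=(np.array(uv,float)-[c['cx'],c['cy']])/K(c); s=d.copy()
    for _ in range(30): s=d/(1+c['k1']*(s**2).sum())
    T=np.array(c['world_to_cam']); R=T[:3,:3]
    return -R.T@T[:3,3], R.T@np.array([s[0],s[1],1])
def atz(c,uv,z):
    o,d=ray(c,uv); return o+d*(z-o[2])/d[2]
E
python3 - <<'E'
from h import *
ims=[]
for n in ('top','side'):
    c=snap(n,n+'0'); print(n,c['fov_y'],c['cx'],c['cy'],c['k1'],np.round(ray(c,(256,192)),2).tolist())
    ims.append(c['pixels'][:,:,::-1])
s=robot.read_state(); print(s['time_s'],s['contact_force'],s['eef_rot'],s['width'])
E
```

```text
top 55.21582200566132 259.86835446547013 195.03107961168033 0.01686818658969854 [[403.52, 11.74, 1046.16], [0.16, -0.02, -0.99]]
side 42.322234509468444 256.6948166668159 185.54880463966805 -0.14517683909410728 [[386.14, 1261.35, 869.94], [0.12, -0.84, -0.52]]
0.1 [0.25297633 0.20596573 0.06203027] [-1.79937699e+02 -5.95222486e-03  2.15887168e+01] 0.9992825803651785
```

View pics/top0.png

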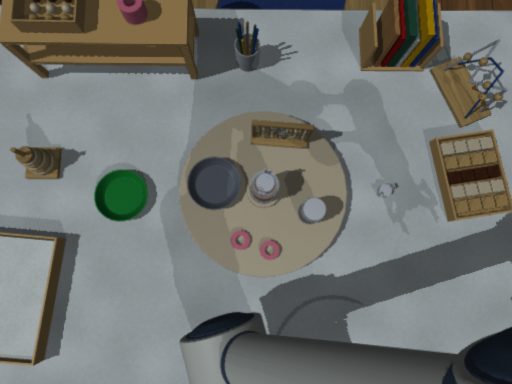

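View pics/side0.png

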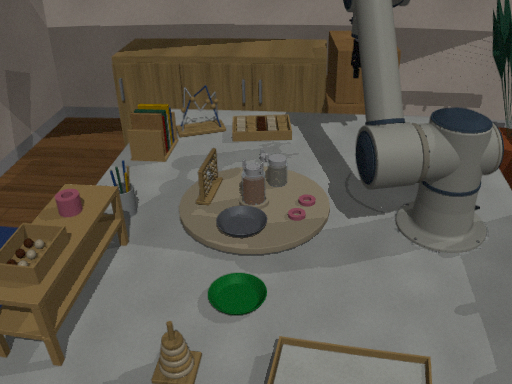

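Run:
```python
from h import *
c=load('top0')
for n,uv,z in [('cap',(264,181),170),('tt',(265,193),36),('dish',(215,183),62),('jar',(314,209),128),('smallcap',(387,188),20),('abacus',(282,134),156),('ra',(241,240),47),('rb',(270,249),47)]:
    print(n,atz(c,uv,z).round(0))
p=c['pixels'][:,:,::-1]
a=cv2.resize(p[155:215,235:295],(400,400),interpolation=cv2.INTER_CUBIC)
b=cv2.resize(p[158:218,357:417],(400,400),interpolation=cv2.INTER_CUBIC)
s=load('side0')['pixels'][:,:,::-1]
d=cv2.resize(s[150:210,225:305],(533,400))[:200] if 0 else None
cv2.imwrite('pics/crop1.png',np.hstack([a,b]))
```

```text
cap [574. -22. 170.]
tt [566. -29.  36.]
dish [589. 108.  62.]
jar [ 510. -149.  128.]
smallcap [ 582. -379.   20.]
abacus [697. -68. 156.]
ra [436.  37.  47.]
rb [411. -41.  47.]
```

View pics/crop1.png

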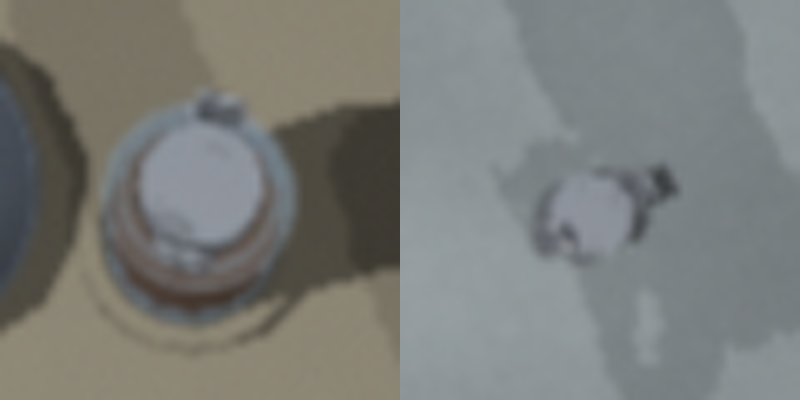

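The cap meant is the one on the canister at top (265,182): it has two tabs, sits at the turntable's centre and is the larger one. The loose tabbed cap at (387,188) is smaller and lies off the turntable. The jar lid at (314,209) has no tabs. In the crop, the tabs lie at (218,105) and (180,250), so the cap's x runs at roughly -15° yaw. I'll move above it for a close look.

Emit:
{"api": "drive_tool", "payload": {"series": [{"linear": [20, 20, 40], "twist": 0.1}, {"linear": [340, 556, 110], "twist": 0.93}, {"linear": [340, 556, 110], "twist": 0.93}, {"linear": [340, 556, 110], "twist": 0.93}, {"linear": [340, 556, 110], "twist": 0.93}, {"linear": [340, 556, 110], "twist": 0.93}, {"linear": [340, 556, 110], "twist": 0.93}, {"linear": [340, 556, 110], "twist": 0.93}, {"linear": [340, 556, 110], "twist": 0.93}, {"linear": [340, 556, 110], "twist": 0.93}, {"linear": [340, 556, 110], "twist": 0.93}, {"linear": [340, 556, 110], "twist": 0.93}], "fingers": -1, "newtons": 25}}

```text
time_s: 1.1
tool_pos: [481.4, -171.8, 320.5]
eef_rot: [-180.0, -0.0, 74.9]
contact_force: [0.8, -1.0, -0.2]
width: 0.998
finger_force: 0.0
```

Emit:
{"api": "drive_tool", "payload": {"series": [{"linear": [80, 135, 20], "twist": 0}, {"linear": [80, 135, 20], "twist": 0}, {"linear": [80, 135, 20], "twist": 0}, {"linear": [80, 135, 20], "twist": 0}, {"linear": [80, 135, 20], "twist": 0}, {"linear": [80, 135, 20], "twist": 0}, {"linear": [80, 135, 20], "twist": 0}]}}

```text
time_s: 1.68
tool_pos: [560.5, -39.0, 339.9]
eef_rot: [-179.9, 0.0, 74.9]
contact_force: [0.5, 0.0, -0.8]
width: 0.999
finger_force: 0.0
```

Run:
```python
from h import *
c=snap('wrist','w1'); s=robot.read_state(); print(s['tool_pos'],s['eef_rot'])
p=proj(c,[[574,-22,170],[574,-22,137]]); print(p, np.round(ray(c,(256,192)),2))
```

```text
[560.30944884 -39.52439399 339.97862199] [-1.79953210e+02  2.12036157e-02  7.48448959e+01]
[[259.84499022 154.36661508]
 [259.09558851 149.66866456]] [[ 5.7899e+02  2.8460e+01  4.8123e+02]
 [-6.0000e-02 -2.7000e-01 -9.6000e-01]]
```

View pics/w1.png

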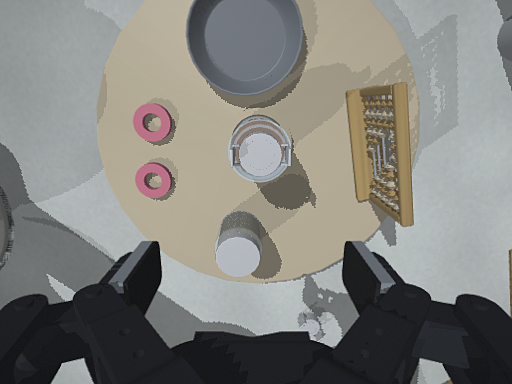

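The wrist view shows the cap at (260,155) with tabs at about (234,156) and (288,153). The dish is at (244,40), the jar at (239,255), the rings at (154,123) and (154,180), and the abacus at right. Next come enlarged crops for sub-pixel points.

Run:
```python
from h import *
p=load('w1')['pixels'][:,:,::-1]; a=cv2.resize(p[110:190,220:300],(480,480),interpolation=cv2.INTER_CUBIC)
s=load('side0')['pixels'][:,:,::-1]; b=cv2.resize(s[155:215,233:273],(320,480),interpolation=cv2.INTER_CUBIC)
cv2.imwrite('pics/crop2.png',np.hstack([a,b]))
```

```text
(no output)
```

View pics/crop2.png

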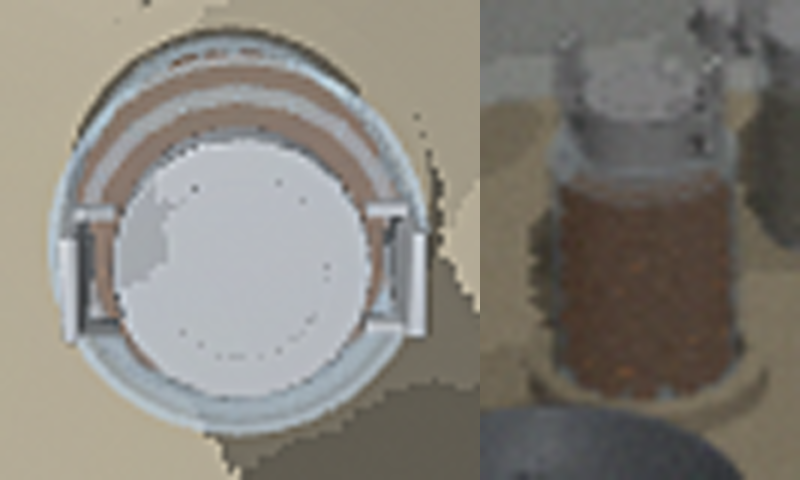

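The enlarged crop shows the cap disc centred at (243,268), with tab tops at (69,290) and (418,284), all in crop pixels. Next I fit the pose.

Run:
```python
from h import *
from scipy.optimize import least_squares as LS
w=load('w1'); s=load('side0'); t=load('top0')
cr=lambda x,y:np.array([220+(x+.5)/6-.5,110+(y+.5)/6-.5])
W=[cr(69,290),cr(418,284),cr(243.5,268)]
Wd=[cr(115,268),cr(372,268),cr(243,138),cr(243,398)]
Sd=np.array([253.4,165.4]); Td=np.array([235+200/6.667-.5,155+185/6.667-.5]); 
Tt=[np.array([235+218/6.667-.5,155+103/6.667-.5]),np.array([235+180/6.667-.5,155+250/6.667-.5])]
def model(q):
    x,y,z,a=q; u=np.array([np.cos(a),np.sin(a),0]); o=np.array([x,y,z])
    return o,u
def res(q):
    o,u=model(q); k=np.array([0,0,1.])
    P=proj(w,[o+29*u+42*k,o-29*u+42*k,o+25*k])
    # image-left tab = -x world side
    r=[P[1]-W[0],P[0]-W[1],P[2]-W[2]]
    r.append((proj(s,o+25*k)[0]-Sd)); r.append((proj(t,o+25*k)[0]-Td))
    return np.concatenate(r)
f=LS(res,[574,-22,140,-.26]); print(f.x,np.degrees(f.x[3]),res(f.x).round(2))
f2=LS(lambda q:res(q)[:6],[574,-22,140,-.26]); print('wrist only',f2.x)
# turntable and objects from wrist
for n,uv,z in [('dish rim L',(186,40),62),('dish rim R',(303,40),62),('dish rim bot',(244,97),62)]: print(n,atz(w,uv,z))
hsv=cv2.cvtColor(t['pixels'],cv2.COLOR_RGB2HSV)
for uv in [(181,193),(351,193),(265,275),(265,112)]: print(atz(t,uv,36))
```

```text
[ 5.73694170e+02 -2.29572854e+01  1.40347224e+02 -2.45389682e-01] -14.059793118891008 [-0.52 -0.01  0.43 -0.02 -0.49  0.36 -0.92  0.67  0.02 -0.81]
wrist only [ 5.73822924e+02 -2.37082537e+01  1.35581733e+02 -2.45448243e-01]
dish rim L [519.55256048 123.91372526  62.        ]
dish rim R [660.79962234  85.80448898  62.        ]
dish rim bot [571.35916728  38.89148562  62.        ]
[566.34593566 203.73296389  36.        ]
[ 565.35872583 -270.30741663   36.        ]
[342.20379464 -27.27062862  36.        ]
[802.54340541 -31.08698373  36.        ]
```

Emit:
{"api": "drive_tool", "payload": {"series": [{"linear": [13.4, 16.2, -30], "twist": 0.018}, {"linear": [13.4, 16.2, -70], "twist": 0.018}, {"linear": [13.4, 16.2, -110], "twist": 0.018}, {"linear": [13.4, 16.2, -135], "twist": 0.018}, {"linear": [13.4, 16.2, -135], "twist": 0.018}, {"linear": [13.4, 16.2, -135], "twist": 0.018}, {"linear": [13.4, 16.2, -135], "twist": 0.018}]}}

```text
time_s: 2.32
tool_pos: [575.0, -23.5, 207.1]
eef_rot: [179.9, -0.0, 75.8]
contact_force: [0.6, 0.3, 0.5]
width: 0.999
finger_force: 0.0
```

Run:
```python
from h import *
c=snap('wrist','w2'); s=robot.read_state(); print(s['tool_pos'],s['eef_rot'],s['contact_force'])
print(proj(c,[[573.7,-23.3,163]]))
```

```text
[575.3256696  -23.3749897  207.52563713] [ 1.79816570e+02 -1.63067010e-02  7.58592679e+01] [-0.16000879 -0.24667992 -0.42322783]
[[248.84953676 216.65744354]]
```

View pics/w2.png

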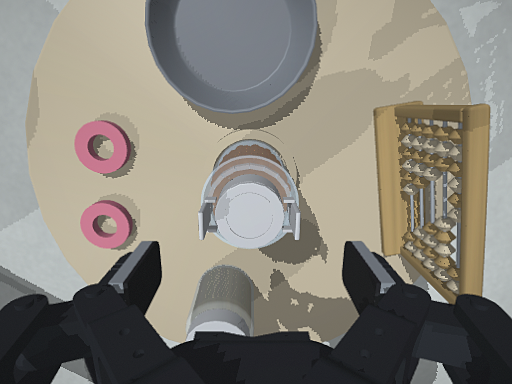

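The wrist view has the cap disc at about (249,216), against a predicted (248.8,216.7). The tabs are at (204,218) and (297,220), midway between the open fingers. One enlarged crop will refine the centring.

Run:
```python
from h import *
p=load('w2')['pixels'][:,:,::-1]; cv2.imwrite('pics/crop3.png',cv2.resize(p[170:260,190:310],(800,600),interpolation=cv2.INTER_CUBIC))
```

```text
(no output)
```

View pics/crop3.png

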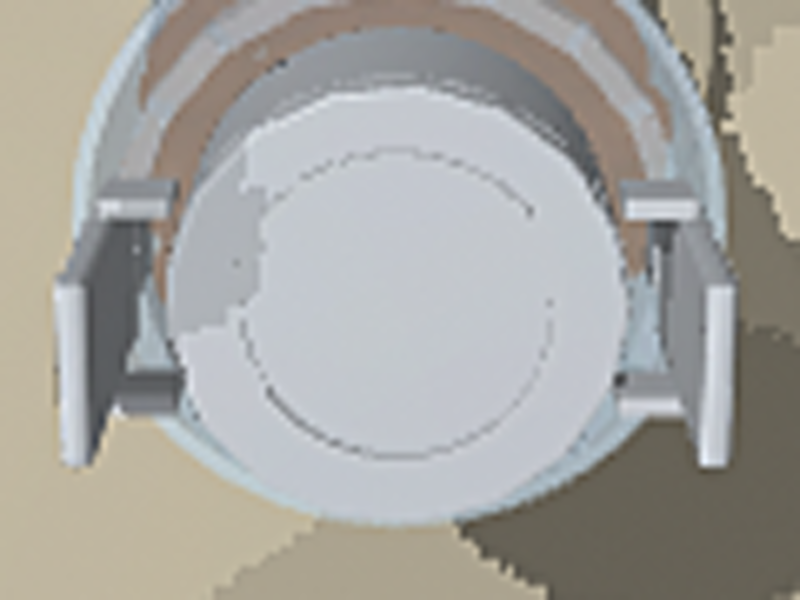

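Run:
```python
from h import *
from scipy.optimize import least_squares as LS
w=load('w2'); k=600/90
cr=lambda L:(np.array(L,float)+.5)/k-.5+[190,170]
A=cr([[55,280],[85,283],[62,465],[90,465],[735,285],[708,285],[730,465],[702,465]])
D=cr([[167,305],[628,305],[397,88],[397,523]])
def pts(q):
    x,y,z,a=q; R=np.array([[np.cos(a),-np.sin(a),0],[np.sin(a),np.cos(a),0],[0,0,1]])
    return lambda L:(np.array(L,float)@R.T+[x,y,z])
def res(q):
    g=pts(q); T=[[-30.5,9,42],[-27.5,9,42],[-30.5,-9,42],[-27.5,-9,42],[30.5,9,42],[27.5,9,42],[30.5,-9,42],[27.5,-9,42]]
    th=np.linspace(0,2*np.pi,73); C=proj(w,g(np.c_[23*np.cos(th),23*np.sin(th),25+0*th]))
    e=[C[:,0].min()-D[0,0],C[:,0].max()-D[1,0],C[:,1].min()-D[2,1],C[:,1].max()-D[3,1]]
    return np.r_[(proj(w,g(T))-A).ravel(),e]
f=LS(res,[574,-23,138,-.245],x_scale=[1,1,1,.01],diff_step=1e-5); print(f.x,np.degrees(f.x[3]),res(f.x).round(1))
print(proj(w,[[575.3,-23.4,207.5],[575.3,-23.4,188]]))
for _ in range(3): print(np.round(robot.read_state()['tool_pos'],2))
```

```text
[ 5.73639467e+02 -2.42110678e+01  1.34503578e+02 -2.50166486e-01] -14.333483808425054 [-0.2  0.2  0.4 -0.3  0.1  0.2  0.8  0.3  0.5 -0.3 -0.5 -0.3 -0.2  0.5
 -0.9  0.5 -0.6  0.5 -0.8 -0. ]
[[251.4583173  247.36445147]
 [251.37903984 231.83708782]]
[575.33 -23.37 207.53]
[575.33 -23.37 207.53]
[575.33 -23.37 207.53]
```

Emit:
{"api": "drive_tool", "payload": {"series": [{"linear": [-1.7, -0.5, -15], "twist": 0}, {"linear": [-1.7, -0.5, -30], "twist": 0}, {"linear": [-1.7, -0.5, -45], "twist": 0}, {"linear": [-1.7, -0.5, -53], "twist": 0}, {"linear": [-1.7, -0.5, -57.5], "twist": 0}, {"linear": [-1.7, -0.5, -57.5], "twist": 0}, {"linear": [-1.7, -0.5, -57.5], "twist": 0}]}}

```text
time_s: 2.95
tool_pos: [573.1, -23.3, 148.8]
eef_rot: [179.9, -0.0, 75.9]
contact_force: [0.4, -0.5, 0.5]
width: 1.0
finger_force: 0.0
```

Emit:
{"api": "drive_tool", "payload": {"series": [{"linear": [0, 0, 0], "twist": 0}, {"linear": [0, 0, 0], "twist": 0}, {"linear": [0, 0, 0], "twist": 0}], "fingers": 0.2, "newtons": 25}}

```text
time_s: 3.2
tool_pos: [573.2, -23.2, 148.7]
eef_rot: [179.9, -0.0, 75.9]
contact_force: [-6.6, 1.6, 26.9]
width: 0.604
finger_force: 19.5
```

Emit:
{"api": "drive_tool", "payload": {"series": [{"linear": [0, 0, 1], "twist": 0}, {"linear": [0, 0, 1.0], "twist": 0}, {"linear": [0, 0, 1.0], "twist": 0}]}}

```text
time_s: 3.45
tool_pos: [572.9, -23.2, 149.4]
eef_rot: [179.9, -0.0, 75.9]
contact_force: [-1.0, 0.6, 8.3]
width: 0.601
finger_force: 28.9
```

Run:
```python
from h import *
s=robot.read_state(); print({k:np.round(s[k],2) for k in ('contact_force','wrist_torque','tool_pos','eef_rot','width','finger_force')})
```

```text
{'contact_force': array([-0.96,  0.57,  8.27]), 'wrist_torque': array([ 0.06,  0.29, -0.04]), 'tool_pos': array([572.89, -23.18, 149.37]), 'eef_rot': array([ 1.7995e+02, -1.0000e-02,  7.5910e+01]), 'width': np.float64(0.6), 'finger_force': np.float64(28.89)}
```

Emit:
{"api": "drive_tool", "payload": {"series": [{"linear": [0, 0, 0.5], "twist": 0}, {"linear": [0, 0, 0.5], "twist": 0}, {"linear": [0, 0, 0.5], "twist": 0.02}, {"linear": [0, 0, 0.5], "twist": 0.05}, {"linear": [0, 0, 0.5], "twist": 0.08}, {"linear": [0, 0, 0.5], "twist": 0.1}]}}

```text
time_s: 3.95
tool_pos: [572.7, -23.2, 149.4]
eef_rot: [180.0, -0.0, 81.8]
contact_force: [0.4, -0.5, 5.0]
width: 0.601
finger_force: 27.7
```

```bash
cat > st.py <<'E'
from h import *
s=robot.read_state(); print({k:np.round(s[k],2).tolist() for k in ('time_s','contact_force','wrist_torque','tool_pos','eef_rot','width','finger_force')})
E
python3 st.py
```

```text
{'time_s': 3.95, 'contact_force': [0.38, -0.55, 4.97], 'wrist_torque': [0.02, 0.04, 0.01], 'tool_pos': [572.72, -23.18, 149.43], 'eef_rot': [179.98, -0.0, 81.78], 'width': 0.6, 'finger_force': 27.67}
```

Emit:
{"api": "drive_tool", "payload": {"series": [{"linear": [0, 0, 0.2], "twist": 0.06}, {"linear": [0, 0, 0.2], "twist": 0.12}, {"linear": [0, 0, 0.2], "twist": 0.18}, {"linear": [0, 0, 0.2], "twist": 0.24}, {"linear": [0, 0, 0.2], "twist": 0.3}, {"linear": [0, 0, 0.2], "twist": 0.36}, {"linear": [0, 0, 0.2], "twist": 0.42}, {"linear": [0, 0, 0.2], "twist": 0.48}, {"linear": [0, 0, 0.2], "twist": 0.53}, {"linear": [0, 0, 0.2], "twist": 0.53}]}}

```text
time_s: 4.78
tool_pos: [572.6, -23.2, 149.5]
eef_rot: [-180.0, 0.0, 112.2]
contact_force: [0.3, -0.4, 1.7]
width: 0.602
finger_force: 27.1
```

```bash
python3 st.py
```

```text
{'time_s': 4.78, 'contact_force': [0.28, -0.39, 1.74], 'wrist_torque': [0.04, -0.02, -0.04], 'tool_pos': [572.59, -23.15, 149.46], 'eef_rot': [-180.0, 0.0, 112.19], 'width': 0.6, 'finger_force': 27.07}
```

Emit:
{"api": "drive_tool", "payload": {"series": [{"linear": [0, 0, 0.1], "twist": 0.015}, {"linear": [0, 0, 0.1], "twist": 0.03}, {"linear": [0, 0, 0.1], "twist": 0.04}, {"linear": [0, 0, 0.1], "twist": 0.04}]}}

```text
time_s: 5.12
tool_pos: [572.5, -23.1, 149.5]
eef_rot: [-180.0, -0.0, 114.3]
contact_force: [0.9, 0.2, -0.3]
width: 0.601
finger_force: 26.4
```

```bash
python3 st.py
```

```text
{'time_s': 5.12, 'contact_force': [0.94, 0.21, -0.33], 'wrist_torque': [0.01, -0.02, 0.01], 'tool_pos': [572.48, -23.13, 149.49], 'eef_rot': [-179.99, -0.01, 114.32], 'width': 0.6, 'finger_force': 26.39}
```

Emit:
{"api": "drive_tool", "payload": {"series": [{"linear": [0, 0, 0], "twist": 0.015}, {"linear": [0, 0, 0], "twist": 0.03}, {"linear": [0, 0, 0], "twist": 0.04}, {"linear": [0, 0, 0], "twist": 0.04}]}}

```text
time_s: 5.45
tool_pos: [572.5, -23.1, 149.6]
eef_rot: [-180.0, -0.0, 116.6]
contact_force: [-0.2, 0.2, -1.1]
width: 0.598
finger_force: 26.4
```

```bash
python3 st.py
```

```text
{'time_s': 5.45, 'contact_force': [-0.19, 0.25, -1.07], 'wrist_torque': [-0.06, 0.03, 0.03], 'tool_pos': [572.53, -23.12, 149.57], 'eef_rot': [-179.99, -0.0, 116.64], 'width': 0.6, 'finger_force': 26.36}
```

Emit:
{"api": "drive_tool", "payload": {"series": [{"linear": [0, 0, 0], "twist": 0.015}, {"linear": [0, 0, 0], "twist": 0.03}, {"linear": [0, 0, 0], "twist": 0.045}, {"linear": [0, 0, 0], "twist": 0.045}]}}

```text
time_s: 5.78
tool_pos: [572.6, -23.1, 149.6]
eef_rot: [-180.0, 0.0, 119.3]
contact_force: [-0.9, -0.2, -1.5]
width: 0.596
finger_force: 26.4
```

```bash
python3 st.py
```

```text
{'time_s': 5.78, 'contact_force': [-0.93, -0.21, -1.46], 'wrist_torque': [-0.02, -0.04, -0.02], 'tool_pos': [572.57, -23.13, 149.62], 'eef_rot': [-180.0, 0.0, 119.25], 'width': 0.6, 'finger_force': 26.35}
```

Emit:
{"api": "drive_tool", "payload": {"series": [{"linear": [0, 0, 0], "twist": 0.015}, {"linear": [0, 0, 0], "twist": 0.03}, {"linear": [0, 0, 0], "twist": 0.045}, {"linear": [0, 0, 0], "twist": 0.045}]}}

```text
time_s: 6.12
tool_pos: [572.6, -23.2, 149.6]
eef_rot: [-180.0, -0.0, 121.8]
contact_force: [0.1, -0.3, -0.2]
width: 0.596
finger_force: 26.3
```

```bash
python3 st.py
```

```text
{'time_s': 6.12, 'contact_force': [0.1, -0.27, -0.15], 'wrist_torque': [-0.01, 0.07, -0.04], 'tool_pos': [572.56, -23.16, 149.6], 'eef_rot': [-180.0, -0.0, 121.83], 'width': 0.6, 'finger_force': 26.35}
```

Emit:
{"api": "drive_tool", "payload": {"series": [{"linear": [0, 0, 0], "twist": 0.015}, {"linear": [0, 0, 0], "twist": 0.03}, {"linear": [0, 0, 0], "twist": 0.045}, {"linear": [0, 0, 0], "twist": 0.045}]}}

```text
time_s: 6.45
tool_pos: [572.6, -23.1, 149.6]
eef_rot: [180.0, 0.0, 124.4]
contact_force: [0.2, 0.5, -0.0]
width: 0.599
finger_force: 26.3
```

```bash
python3 st.py
python3 - <<'E'
from h import *
c=snap('wrist','w3'); cv2.imwrite('pics/w3c.png',c['pixels'][:,:,::-1][100:384,100:420])
E
```

```text
{'time_s': 6.45, 'contact_force': [0.22, 0.48, -0.01], 'wrist_torque': [-0.04, 0.04, 0.03], 'tool_pos': [572.57, -23.15, 149.62], 'eef_rot': [180.0, 0.0, 124.41], 'width': 0.6, 'finger_force': 26.35}
```

View pics/w3c.png

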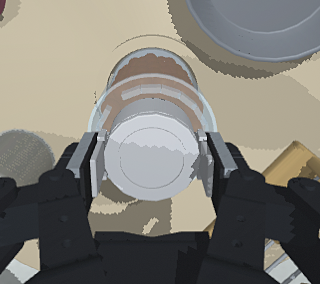

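The crop shows both tabs squeezed between the pads, at (98,160) and (208,155), and turned with the fingers. I'll go on feeling for the stop.

Emit:
{"api": "drive_tool", "payload": {"series": [{"linear": [0, 0, 0], "twist": 0.015}, {"linear": [0, 0, 0], "twist": 0.03}, {"linear": [0, 0, 0], "twist": 0.045}, {"linear": [0, 0, 0], "twist": 0.045}]}}

```text
time_s: 6.83
tool_pos: [572.6, -23.1, 149.6]
eef_rot: [-180.0, -0.0, 127.0]
contact_force: [-0.0, -0.7, -1.1]
width: 0.595
finger_force: 26.3
```

```bash
python3 st.py
```

```text
{'time_s': 6.83, 'contact_force': [-0.04, -0.69, -1.07], 'wrist_torque': [0.02, 0.02, 0.01], 'tool_pos': [572.57, -23.13, 149.62], 'eef_rot': [-180.0, -0.0, 126.99], 'width': 0.6, 'finger_force': 26.34}
```

Emit:
{"api": "drive_tool", "payload": {"series": [{"linear": [0, 0, 0], "twist": 0.015}, {"linear": [0, 0, 0], "twist": 0.03}, {"linear": [0, 0, 0], "twist": 0.045}, {"linear": [0, 0, 0], "twist": 0.045}]}}

```text
time_s: 7.17
tool_pos: [572.6, -23.2, 149.6]
eef_rot: [-180.0, 0.0, 129.6]
contact_force: [-0.2, 0.0, -0.3]
width: 0.599
finger_force: 26.3
```

```bash
python3 st.py
```

```text
{'time_s': 7.17, 'contact_force': [-0.22, 0.01, -0.31], 'wrist_torque': [0.01, 0.02, 0.0], 'tool_pos': [572.57, -23.17, 149.62], 'eef_rot': [-180.0, 0.0, 129.56], 'width': 0.6, 'finger_force': 26.34}
```

Emit:
{"api": "drive_tool", "payload": {"series": [{"linear": [0, 0, 0], "twist": 0.015}, {"linear": [0, 0, 0], "twist": 0.03}, {"linear": [0, 0, 0], "twist": 0.045}, {"linear": [0, 0, 0], "twist": 0.045}]}}

```text
time_s: 7.5
tool_pos: [572.6, -23.1, 149.6]
eef_rot: [180.0, -0.0, 132.1]
contact_force: [-0.2, -1.0, -1.2]
width: 0.597
finger_force: 26.3
```

```bash
python3 st.py
```

```text
{'time_s': 7.5, 'contact_force': [-0.18, -1.05, -1.21], 'wrist_torque': [-0.04, 0.04, -0.03], 'tool_pos': [572.56, -23.11, 149.62], 'eef_rot': [180.0, -0.0, 132.14], 'width': 0.6, 'finger_force': 26.34}
```

Emit:
{"api": "drive_tool", "payload": {"series": [{"linear": [0, 0, 0], "twist": 0.015}, {"linear": [0, 0, 0], "twist": 0.03}, {"linear": [0, 0, 0], "twist": 0.045}, {"linear": [0, 0, 0], "twist": 0.045}]}}

```text
time_s: 7.83
tool_pos: [572.6, -23.1, 149.6]
eef_rot: [-180.0, -0.0, 134.7]
contact_force: [-1.0, -0.7, -0.6]
width: 0.594
finger_force: 26.3
```

```bash
python3 st.py
```

```text
{'time_s': 7.83, 'contact_force': [-1.01, -0.68, -0.59], 'wrist_torque': [-0.03, 0.03, -0.02], 'tool_pos': [572.56, -23.14, 149.6], 'eef_rot': [-180.0, -0.0, 134.72], 'width': 0.59, 'finger_force': 26.34}
```

Emit:
{"api": "drive_tool", "payload": {"series": [{"linear": [0, 0, 0], "twist": 0.015}, {"linear": [0, 0, 0], "twist": 0.03}, {"linear": [0, 0, 0], "twist": 0.045}, {"linear": [0, 0, 0], "twist": 0.045}]}}

```text
time_s: 8.17
tool_pos: [572.6, -23.1, 149.6]
eef_rot: [-180.0, -0.0, 137.3]
contact_force: [0.2, 0.1, -1.2]
width: 0.597
finger_force: 26.3
```

```bash
python3 st.py
```

```text
{'time_s': 8.17, 'contact_force': [0.23, 0.12, -1.24], 'wrist_torque': [0.0, 0.0, 0.02], 'tool_pos': [572.55, -23.13, 149.62], 'eef_rot': [-180.0, -0.0, 137.3], 'width': 0.6, 'finger_force': 26.34}
```

Emit:
{"api": "drive_tool", "payload": {"series": [{"linear": [0, 0, 0], "twist": 0.015}, {"linear": [0, 0, 0], "twist": 0.03}, {"linear": [0, 0, 0], "twist": 0.045}, {"linear": [0, 0, 0], "twist": 0.045}]}}

```text
time_s: 8.5
tool_pos: [572.6, -23.1, 149.6]
eef_rot: [-180.0, 0.0, 139.9]
contact_force: [0.2, 0.7, -0.1]
width: 0.594
finger_force: 26.3
```

```bash
python3 st.py
```

```text
{'time_s': 8.5, 'contact_force': [0.22, 0.68, -0.14], 'wrist_torque': [-0.01, -0.01, -0.04], 'tool_pos': [572.57, -23.14, 149.62], 'eef_rot': [-180.0, 0.0, 139.88], 'width': 0.59, 'finger_force': 26.33}
```

Emit:
{"api": "drive_tool", "payload": {"series": [{"linear": [0, 0, 0], "twist": 0.015}, {"linear": [0, 0, 0], "twist": 0.03}, {"linear": [0, 0, 0], "twist": 0.045}, {"linear": [0, 0, 0], "twist": 0.045}]}}

```text
time_s: 8.83
tool_pos: [572.6, -23.2, 149.6]
eef_rot: [180.0, 0.0, 142.5]
contact_force: [0.1, 0.6, -0.8]
width: 0.598
finger_force: 26.3
```

```bash
python3 st.py
```

```text
{'time_s': 8.83, 'contact_force': [0.05, 0.64, -0.77], 'wrist_torque': [-0.06, -0.07, 0.01], 'tool_pos': [572.62, -23.15, 149.62], 'eef_rot': [180.0, 0.0, 142.45], 'width': 0.6, 'finger_force': 26.32}
```

Emit:
{"api": "drive_tool", "payload": {"series": [{"linear": [0, 0, 0], "twist": 0.015}, {"linear": [0, 0, 0], "twist": 0.03}, {"linear": [0, 0, 0], "twist": 0.045}, {"linear": [0, 0, 0], "twist": 0.045}]}}

```text
time_s: 9.17
tool_pos: [572.6, -23.2, 149.7]
eef_rot: [180.0, 0.0, 145.0]
contact_force: [0.6, -0.3, -0.8]
width: 0.596
finger_force: 26.3
```

```bash
python3 st.py
```

```text
{'time_s': 9.17, 'contact_force': [0.61, -0.34, -0.76], 'wrist_torque': [-0.06, -0.17, -0.25], 'tool_pos': [572.65, -23.17, 149.65], 'eef_rot': [179.99, 0.01, 145.02], 'width': 0.6, 'finger_force': 26.25}
```

Emit:
{"api": "drive_tool", "payload": {"series": [{"linear": [0, 0, 0], "twist": 0.003}, {"linear": [0, 0, 0], "twist": 0.003}]}}

```text
time_s: 9.33
tool_pos: [572.7, -23.2, 149.6]
eef_rot: [180.0, 0.0, 145.1]
contact_force: [1.2, -0.1, -1.0]
width: 0.597
finger_force: 26.3
```

```bash
python3 st.py
```

```text
{'time_s': 9.33, 'contact_force': [1.16, -0.13, -0.95], 'wrist_torque': [-0.07, -0.25, -0.21], 'tool_pos': [572.66, -23.15, 149.65], 'eef_rot': [179.99, 0.01, 145.12], 'width': 0.6, 'finger_force': 26.26}
```

That is a sustained stop torque at 1.21 rad. I'll ease off slightly and lift.

Emit:
{"api": "drive_tool", "payload": {"series": [{"linear": [0, 0, 0], "twist": -0.02}, {"linear": [0, 0, 1.5], "twist": -0.02}, {"linear": [0, 0, 3], "twist": -0.02}, {"linear": [0, 0, 4.5], "twist": -0.02}, {"linear": [0, 0, 6], "twist": -0.02}]}}

```text
time_s: 9.75
tool_pos: [572.6, -23.1, 155.8]
eef_rot: [180.0, -0.0, 144.0]
contact_force: [2.0, 0.3, -3.4]
width: 0.602
finger_force: 26.7
```

```bash
python3 st.py
```

```text
{'time_s': 9.75, 'contact_force': [1.98, 0.29, -3.42], 'wrist_torque': [0.05, -0.43, -0.02], 'tool_pos': [572.6, -23.09, 155.77], 'eef_rot': [180.0, -0.0, 143.98], 'width': 0.6, 'finger_force': 26.74}
```

Emit:
{"api": "drive_tool", "payload": {"series": [{"linear": [0, 0, 3], "twist": 0}, {"linear": [0, 0, 8], "twist": 0}, {"linear": [0, 0, 14], "twist": 0}, {"linear": [0, 0, 20], "twist": 0}, {"linear": [0, 0, 28], "twist": 0}, {"linear": [0, 0, 45], "twist": 0}, {"linear": [0, 0, 60], "twist": 0}, {"linear": [0, 0, 70], "twist": 0}, {"linear": [0, 0, 70], "twist": 0}]}}

```text
time_s: 10.5
tool_pos: [573.6, -23.3, 228.1]
eef_rot: [179.9, 0.2, 144.0]
contact_force: [0.1, -0.6, 0.3]
width: 0.594
finger_force: 27.4
```

```bash
python3 st.py
python3 - <<'E'
from h import *
c=snap('wrist','w4'); s=snap('side','s4'); t=load('top0'); w=load('w1')
def seg(c,seed,z):
    im=cv2.GaussianBlur(c['pixels'][:,:,::-1].copy(),(3,3),0)
    h=cv2.cvtColor(im,cv2.COLOR_BGR2LAB).astype(int)
    m=((h[:,:,2]<130)&(h[:,:,0]<170)).astype(np.uint8)
    m=cv2.morphologyEx(m,cv2.MORPH_OPEN,np.ones((5,5)))
    n,l=cv2.connectedComponents(m); b=(l==l[seed[1],seed[0]]).astype(np.uint8)
    k=cv2.convexHull(max(cv2.findContours(b,0,1)[0],key=cv2.contourArea))[:,0]
    P=np.array([atz(c,p,z)[:2] for p in k]); (x,y),r=cv2.minEnclosingCircle(P.astype(np.float32))
    A=np.c_[2*P,np.ones(len(P))]; q=np.linalg.lstsq(A,(P**2).sum(1),rcond=None)[0]
    print(k.min(0),k.max(0),'encl',x,y,r,'lsq',q[:2],np.sqrt(q[2]+q[0]**2+q[1]**2))
seg(t,(215,183),62); seg(w,(244,40),62); 
a=c['pixels'][:,:,::-1]; b=s['pixels'][100:292,150:406,::-1]
cv2.imwrite('pics/v4.png',np.vstack([cv2.resize(a[60:360,56:456],(400,300)),cv2.resize(b,(400,300))]))
E
```

```text
{'time_s': 10.5, 'contact_force': [0.07, -0.59, 0.3], 'wrist_torque': [-0.02, 0.01, -0.02], 'tool_pos': [573.6, -23.27, 228.12], 'eef_rot': [179.9, 0.19, 143.98], 'width': 0.59, 'finger_force': 27.44}
[187 157] [240 208] encl 591.10009765625 110.2353286743164 73.57513427734375 lsq [590.84097807 110.35870553] 72.80118205909078
[186   0] [302  95] encl 591.5702514648438 110.92342376708984 72.92879486083984 lsq [591.38109683 110.63791491] 72.5259912051018
```

View pics/v4.png

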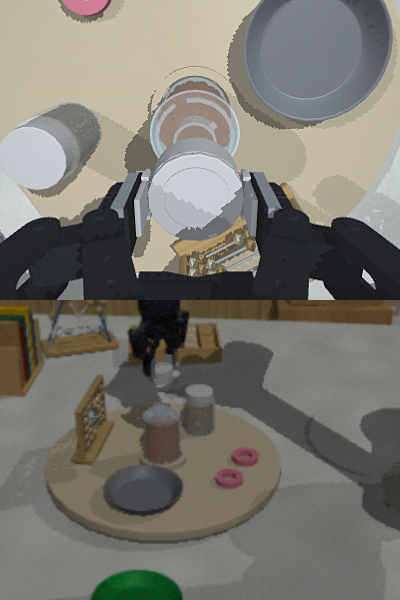

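The cap is off and held, centred between the pads at (198,197) in the upper panel. The canister, dish and bystanders have not moved. The dish rim fit gives a centre of (591,110.5) and a radius of 73, against 74 given.

Emit:
{"api": "drive_tool", "payload": {"series": [{"linear": [4, 20, 0], "twist": -0.1}, {"linear": [8, 55, 0], "twist": -0.2}, {"linear": [12, 90, 0], "twist": -0.3}, {"linear": [15, 120, 0], "twist": -0.4}, {"linear": [17.5, 134, 0], "twist": -0.5}, {"linear": [17.5, 134, 0], "twist": -0.6}, {"linear": [17.5, 134, 0], "twist": -0.7}, {"linear": [17.5, 134, 0], "twist": -0.8}, {"linear": [17.5, 134, 0], "twist": -0.8}, {"linear": [17.5, 134, 0], "twist": -0.8}]}}

```text
time_s: 11.43
tool_pos: [589.7, 110.8, 224.8]
eef_rot: [-179.9, -0.0, 98.3]
contact_force: [0.2, -0.0, -0.8]
width: 0.59
finger_force: 27.5
```

Emit:
{"api": "drive_tool", "payload": {"series": [{"linear": [0, 0, -20], "twist": 0}, {"linear": [0, 0, -50], "twist": 0}, {"linear": [0, 0, -80], "twist": 0}, {"linear": [0, 0, -110], "twist": 0}, {"linear": [0, 0, -135], "twist": 0}, {"linear": [0, 0, -150], "twist": 0}, {"linear": [0, 0, -160], "twist": 0}, {"linear": [0, 0, -160], "twist": 0}, {"linear": [0, 0, -160], "twist": 0}]}}

```text
time_s: 12.18
tool_pos: [590.1, 110.8, 65.7]
eef_rot: [-180.0, -0.0, 98.2]
contact_force: [-1.0, -0.2, 0.3]
width: 0.597
finger_force: 27.5
```

```bash
python3 st.py
```

```text
{'time_s': 12.18, 'contact_force': [-1.01, -0.2, 0.31], 'wrist_torque': [0.05, -0.02, -0.01], 'tool_pos': [590.14, 110.78, 65.73], 'eef_rot': [-179.98, -0.0, 98.22], 'width': 0.6, 'finger_force': 27.47}
```

Emit:
{"api": "drive_tool", "payload": {"series": [{"linear": [1, -0.3, -2], "twist": 0}, {"linear": [1, -0.3, -4], "twist": 0}, {"linear": [1, -0.3, -6], "twist": 0}, {"linear": [1, -0.3, -7.5], "twist": 0}, {"linear": [1, -0.3, -7.5], "twist": 0}]}}

```text
time_s: 12.6
tool_pos: [591.0, 110.6, 58.1]
eef_rot: [180.0, -0.0, 98.1]
contact_force: [-0.6, -0.9, -1.0]
width: 0.596
finger_force: 27.5
```

Emit:
{"api": "drive_tool", "payload": {"series": [{"linear": [0, 0, -0.5], "twist": 0}, {"linear": [0, 0, -1], "twist": 0}, {"linear": [0, 0, -1], "twist": 0}]}}

```text
time_s: 12.85
tool_pos: [591.1, 110.6, 57.1]
eef_rot: [180.0, 0.0, 98.1]
contact_force: [0.1, -0.3, -0.2]
width: 0.595
finger_force: 27.5
```

Emit:
{"api": "drive_tool", "payload": {"series": [{"linear": [0, 0, -0.5], "twist": 0}, {"linear": [0, 0, -1], "twist": 0}, {"linear": [0, 0, -1], "twist": 0}]}}

```text
time_s: 13.1
tool_pos: [591.0, 110.6, 56.0]
eef_rot: [-180.0, 0.0, 98.1]
contact_force: [0.4, -0.1, 0.2]
width: 0.597
finger_force: 27.5
```

Emit:
{"api": "drive_tool", "payload": {"series": [{"linear": [0, 0, -0.5], "twist": 0}, {"linear": [0, 0, -1], "twist": 0}, {"linear": [0, 0, -1], "twist": 0}]}}

```text
time_s: 13.35
tool_pos: [591.0, 110.5, 55.0]
eef_rot: [-180.0, -0.0, 98.1]
contact_force: [0.4, -0.2, 0.9]
width: 0.597
finger_force: 27.5
```

Emit:
{"api": "drive_tool", "payload": {"series": [{"linear": [0, 0, -0.5], "twist": 0}, {"linear": [0, 0, -0.5], "twist": 0}, {"linear": [0, 0, -0.5], "twist": 0}]}}

```text
time_s: 13.6
tool_pos: [591.1, 110.6, 54.6]
eef_rot: [-180.0, -0.0, 98.1]
contact_force: [1.6, -0.6, -1.0]
width: 0.596
finger_force: 27.5
```

Emit:
{"api": "drive_tool", "payload": {"series": [{"linear": [0, 0, -0.4], "twist": 0}, {"linear": [0, 0, -0.4], "twist": 0}, {"linear": [0, 0, -0.4], "twist": 0}]}}

```text
time_s: 13.85
tool_pos: [591.1, 110.6, 54.5]
eef_rot: [180.0, 0.0, 98.1]
contact_force: [-1.7, -0.1, 5.0]
width: 0.593
finger_force: 29.2
```

Contact came at the predicted height, so I'll release.

Emit:
{"api": "drive_tool", "payload": {"series": [{"linear": [0, 0, 0], "twist": 0}, {"linear": [0, 0, 0], "twist": 0}, {"linear": [0, 0, 0], "twist": 0}, {"linear": [0, 0, 0], "twist": 0}], "fingers": -0.75}}

```text
time_s: 14.18
tool_pos: [591.1, 110.6, 54.2]
eef_rot: [-180.0, -0.0, 98.1]
contact_force: [-0.8, 1.1, 0.9]
width: 0.878
finger_force: 0.0
```

Emit:
{"api": "drive_tool", "payload": {"series": [{"linear": [0, 0, 5], "twist": 0}, {"linear": [0, 0, 15], "twist": 0}, {"linear": [0, 0, 35], "twist": 0}, {"linear": [0, 0, 60], "twist": 0}, {"linear": [0, 0, 95], "twist": 0}, {"linear": [0, 0, 130], "twist": 0}, {"linear": [0, 0, 160], "twist": 0}, {"linear": [0, 0, 160], "twist": 0}, {"linear": [0, 0, 160], "twist": 0}]}}

```text
time_s: 14.93
tool_pos: [592.0, 110.7, 216.9]
eef_rot: [179.7, 0.0, 98.1]
contact_force: [-0.5, -0.1, -1.3]
width: 0.875
finger_force: 0.0
```

```bash
python3 st.py
python3 - <<'E'
from h import *
c=snap('wrist','w5'); s=snap('side','s5'); t=snap('top','t5')
a=c['pixels'][:,:,::-1]; b=s['pixels'][100:292,150:406,::-1]
cv2.imwrite('pics/v5.png',np.hstack([cv2.resize(a[60:360,56:456],(400,300)),cv2.resize(b,(400,300))]))
print(proj(c,[[591.2,110.5,67]])-[56,60])
E
```

```text
{'time_s': 14.93, 'contact_force': [-0.49, -0.08, -1.28], 'wrist_torque': [-0.01, -0.01, 0.03], 'tool_pos': [591.98, 110.68, 216.89], 'eef_rot': [179.75, 0.01, 98.14], 'width': 0.88, 'finger_force': 0.0}
[[193.69582152 118.00052698]]
```

View pics/v5.png

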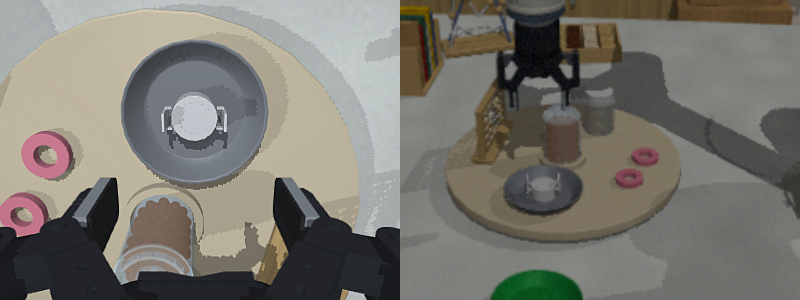

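The cap stands upright in the middle of the grey dish, with its disc at (194,117) against a predicted (193.7,118.0). The canister is open, the bystanders are in place and the gripper is clear, so I'm handing in.

```bash
python3 -c "
from workcell import workorder
print(workorder.finish_job())"
```

```text
the job is handed in; nothing more can be done
None
```

I squeezed the cap, turned it anticlockwise to its stop (about 1.21 rad), lifted it off and left it upright in the middle of the grey dish; the last pictures showed the dish, jar, abacus and rings in place, and I handed the job in after about 15 s of robot time.

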